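Close the chip reader's sliding cover until it clicks

TASK

Put the loose cover on the chip reader: lay it on the open near end of the reader's rails with its springy tab pointing away along the rails, then slide it gently under the lips of the rails until the tab clicks down behind the metal ledge. Do not force it, and let go of it once it has latched; leave the rest of the bench undisturbed.

Things in the scene. Friction and masses are not known exactly. Their poses are not given: they have to be found in the camera images.
- cover: The loose grey cover, lying flat on the bench: 100 mm long (x), 80 mm wide (y), 8 mm high at its two side runners (8 mm wide), 10 mm at the panel between them, plus a rib; about 0.15 kg. Origin at the centre of its underside; +x towards its springy tab, z up.
- cover_rib (a point): Centre of the cover's grip rib, an upright crosswise bar 12 mm thick (x), 40 mm long (y), rising 20 mm above the panel to 30 mm above the cover's underside; best pinched across its 12 mm from above. The point lies 25 mm behind the cover's middle and 19 mm above its underside. Axes as the cover's.
- tab_nose (a point): Middle of the underside of the nose of the cover's springy tab, a tongue 18 mm wide standing 30 mm out from the middle of the cover's front end. Nose: 6 mm long, 16 mm wide, pointing down to 1 mm above the cover's underside when relaxed; 101 mm ahead of the rib's centre. It bends up about 3 mm under 5 N.
- reader: White chip reader, fixed on the bench, rails on top. Origin on its underside, 60 mm below rail_floor, same axes; it reaches from x = -155 to 110 mm, y = -85 to 85 mm. A latched cover pushed on further meets solid stops: 13 to 17 N there is ample, over 25 N on the sliding cover is forcing it.
- rail_floor (a point): Point on the reader's middle line at the height of the rail floor, 60 mm above the bench; +x is the direction of sliding. A closed cover has its middle within about 21 mm of it. From x = -155 to -75 mm the floor is open between guides 96 mm apart and 7 mm high, narrowing to 83 mm apart at x = -35, where the lips begin.
- lip_start (a point): Middle line of the reader at the height of the rail floor, where the lips begin (x = -35 mm from rail_floor; they end at x = 48). The lips overhang each side of the cover by 4 mm; their underside is 9.8 mm and their top 13.8 mm above the floor, 72 mm apart. Between the rails, from x = -32 to 2, is the sunken chip bay.
- ledge_nominal (a point): Mean place of the far end of the metal ledge, floor height, x = 70.5 mm. The ledge (6 mm high, 44 mm long, sloped near end) and the cover's end stops are one adjustable yoke, truly clamped up to 18 mm nearer or farther: feel for it. The nose climbs (up to 11 N push), rides the ledge, drops behind it; 2.5 mm on, the cover hits the stops.
- tube_rack: Bystander: blue tube rack, 90 x 146 mm, 75 mm high with its tubes; origin at the centre of its underside.
- reagent_bottle: Bystander: amber bottle, 70 mm wide, 150 mm high; origin at the centre of its underside.
- dish: Bystander: round dish, 90 mm wide, 17 mm high; origin at the centre of its underside.
Mind the look-alikes: they are no part of the job. There is more than one size of the cover; the job needs the larger.

How it is judged (in metres and radians):
On the way:
1. the cover lies on the rail floor between the guides, tab forward, its body still short of the lips or just under them (z of cover_rib in the frame of rail_floor between 0.016 and 0.023 m and x of tab_nose in the frame of rail_floor between -0.06 and 0 m and y of cover_rib in the frame of rail_floor between -0.012 and 0.012 m), for 0.1 s.
At the end, for the whole second after the job is handed in: the cover lies flat in its rails (rib centre 17 to 22 mm above the rail floor, within 0.06 rad of the rails) under the lips; the tab's nose is past the ledge (more than 49 mm along the rails from the reader's point) and has dropped to within 2.5 mm of the floor; cover at rest (under 10 mm/s) (x of tab_nose in the frame of rail_floor above 0.049 m and z of tab_nose in the frame of rail_floor below 0.0025 m and z of cover_rib in the frame of rail_floor between 0.017 and 0.022 m and angle between the x axis of cover_rib and the x axis of rail_floor, either way round below 0.06 rad and linear speed of cover below 0.01 m/s); the robot touches nothing.
It fails at once if the cover was forced: more than 25 N between cover and reader once it is under the lips (contact force between cover and reader above 25 N and x of tab_nose in the frame of rail_floor above -0.005 m).
It fails at once if a bystander was shifted by more than 20 mm (distance of any of tube_rack, reagent_bottle, dish from where it was at the start of the episode above 0.02 m).
It also fails if it takes over 51 s, if anything falls off the work surface, if the arm or the gripper's body presses on something with over 40 N, if the wrist force passes 120 N, or if a joint passes its speed limit or range.

ROBOT

A 6-joint arm with a two-finger parallel gripper is mounted at the origin on the work surface. World frame = base frame: x ahead of the robot, y to its left, z up, the work surface at z = 0. Lengths are in m, angles in degrees, forces in N, time in s.
With the tool pointing down it reaches from about 0.25 to 0.725 m from the base axis. Payload 4 kg.
Tool frame: the origin (TCP) lies midway between the tips of the shut fingers; the grasp point (between the pads) lies 19 mm behind it; z points along the fingers, y is the line along which they close (so a half turn about z gives the same grasp; the last joint's range is limited). The gripper opens to 85 mm and grips with 20 to 120 N. Pads are 22 mm wide; open, the fingers measure 114 mm over their backs; the gripper's body (76 mm by 85 mm) begins 54 mm behind the grasp point. The pads swing forward as they close: fully open they stand 13 mm farther back than shut.
Start: joints at [67.093, 13.785, 0.286, 76.501, 0, 90], TCP at [0.195, 0.461, 0.231] pointing down, gripper open.
Joint ranges: [-155.79, 155.79], [-60.16, 107.12], [-62.33, 73.08], [-114, 123.19], [-81.49, 82.49], [-180, 180]. Speed limits (degrees/s): [159.86, 159.86, 180, 180, 180, 180].

INTERFACE

Orientations are given as [roll, pitch, yaw] about the fixed x, y, z axes, in that order (R = Rz(yaw) Ry(pitch) Rx(roll)).
In Python, from workcell import telemetry, imaging, job gives the robot as it stands.
- The arm moves only by the tool send_rows, never from a script. Its argument "rows" is a list that holds one entry, the list of rows, each a list of 7 numbers: the opening, from 0 (shut) to 1 (fully open), then the shift along the world's x, y, z in m, then the turn, a rotation vector about the world's x, y, z in rad. A call has 1 to 5 rows; each row shifts and turns the commanded pose from where the row before left it; what a row does not reach is not made up. A row lasts 1/10 s, in which the tool goes at most 50 mm and 8.59 degrees, less where a joint would pass 70% of its speed; a pose out of reach is approached as far as the arm can. A call with a gripper value outside its range is refused whole. The fingers move at their own pace and stop on an object; "newtons" is the grip in N (left out, the last holds). Time passes only in rows, so rows that do not move let the fingers close. It gives the time, the measured TCP pose, the force, the opening and the grip force at its end, in the units of the state.
- telemetry.get_state(): the state, without advancing time (a new reading comes with each control period).
- imaging.snapshot(name): name is "scene" or "top"; returns the picture (480x640x3 uint8, blue, green, red); there is no depth.
- imaging.camera_model(name): a dict with "intrinsics" (3x3 intrinsics, pixels), "extrinsics" (4x4, takes a point from camera to world coordinates). Camera axes: x right, y up, looking along -z (the intrinsics and any distortion apply to the point x, -y, -z); pixel columns grow to the right and rows downward; lengths in m; the calibration is good to about 2 mm. A picture is of the moment at which its call begins. camera_model takes no time and is no camera call.
- job.job_done(): hands the job in; it is judged then, once.
Trained networks look in the newest picture that a camera, given by its name, has taken for a name from the list of things; names that differ only in an ending like _2 or _b are one class to them, and where a whole thing is asked for, a point or a joint stands for the part that bears it (a point fixed in the world has none). Each returns a list of dicts, best first, with "score" (0 to 1); they miss things now and then, are a little off and sometimes report something else, mostly with a low value. They report only what shows in the picture. A call takes as long as a camera call. They do not tell look-alikes from the thing itself.
- imaging.trace(target, camera): "pixels" (480x640 bool, what is visible of it).
- imaging.tip_of(target, camera): "position" ([x, y, z] in m, in the coordinates of the camera as it stood for that picture, good to about 4 mm: a listed point, or the origin of a listed thing).
The state is a dict: "time_s": time; "joint_positions": joint angles; "qd": joint speeds; "effort": joint torques, N m; "eef_pos": TCP position; "ee_rot": TCP orientation; "contact_force": force on the tool from outside, world axes, zero at the start; "moment": the same for the moment, N m; "finger_gap": finger opening in m; "grip_force": force on a finger pad.
Only numpy, scipy, OpenCV 4.12 (cv2) and the standard library are available. Lean on these libraries where they do the work, as an engineer would, in place of code of your own. Each camera call takes 0.05 s, during which the arm holds its last target. There are 200 camera calls.

## Working session

There is one attempt and no reset: what is moved stays moved. The work goes in short steps, Python scripts to look and compute and a tool call to move; the robot and the scene stay as the last step left them, time stands still between calls to the robot, and variables do not carry over. Pictures are saved under pics/ and viewed, at most 10 in all, crops included, and the job is handed in when it is done.

Besides the shell and the picture viewer there is one more tool, called after "Call:" by a JSON object that holds its "op" and its "data", one argument or row to a line. send_rows: Moves the arm, as the interface text tells. Its arguments: {"type":"object","properties":{"rows":{"type":"array"},"newtons":{"type":"number"}},"required":["rows"]}

```bash
mkdir -p pics; cat > h.py <<'E'
import numpy as np, cv2
from workcell import telemetry, imaging, job
def w(cam,p):
    T=np.array(imaging.camera_model(cam)["extrinsics"]);return (T@np.r_[p,1])[:3]
def pix2w(cam,uv,z):
    m=imaging.camera_model(cam);T=np.array(m["extrinsics"]);K=np.array(m["intrinsics"])
    d=np.linalg.inv(K)@np.r_[uv,1];d=T[:3,:3]@(d*[1,-1,-1]);o=T[:3,3]
    return o+d*(z-o[2])/d[2]
E
python3 - <<'E'
from h import *
for c in("top","scene"):
    cv2.imwrite(f"pics/{c}0.png",imaging.snapshot(c))
    print(c,imaging.camera_model(c).keys(),np.round(imaging.camera_model(c)["extrinsics"],3).tolist())
    for t in("cover_rib","tab_nose","cover","rail_floor","lip_start","reader"):
        print(t,[(round(r["score"],2),np.round(w(c,r["position"]),3).tolist()) for r in imaging.tip_of(t,c)])
print(telemetry.get_state())
E
```

```text
top dict_keys(['intrinsics', 'extrinsics']) [[0.005, 0.991, -0.131, 0.456], [-1.0, 0.004, -0.005, -0.009], [-0.005, 0.131, 0.991, 1.253], [0.0, 0.0, 0.0, 1.0]]
cover_rib [(0.89, [0.48, -0.258, 0.017]), (0.88, [0.494, -0.068, 0.01])]
tab_nose [(0.63, [0.581, -0.244, 0.001]), (0.45, [0.506, -0.147, -0.004]), (0.39, [0.771, -0.134, -0.002])]
cover [(0.83, [0.506, -0.257, 0.003]), (0.79, [0.499, -0.091, 0.001])]
rail_floor []
lip_start [(0.78, [0.648, 0.127, 0.064])]
reader [(0.88, [0.68, 0.118, 0.001]), (0.23, [0.607, -0.469, -0.003])]
scene dict_keys(['intrinsics', 'extrinsics']) [[-0.797, -0.482, 0.363, 1.114], [0.604, -0.632, 0.485, 0.696], [-0.004, 0.606, 0.795, 1.216], [0.0, 0.0, 0.0, 1.0]]
cover_rib [(0.84, [0.498, -0.073, 0.013]), (0.64, [0.484, -0.257, 0.018]), (0.43, [0.507, -0.257, 0.001])]
tab_nose [(0.67, [0.585, -0.245, 0.002]), (0.62, [0.511, -0.146, 0.0])]
cover [(0.7, [0.507, -0.259, 0.002]), (0.62, [0.499, -0.089, -0.003])]
rail_floor [(0.84, [0.68, 0.114, 0.058]), (0.57, [0.749, 0.097, 0.061])]
lip_start [(0.72, [0.656, 0.115, 0.061])]
reader [(0.56, [0.68, 0.116, -0.001])]
{'time_s': 0.7, 'joint_positions': array([ 6.70921179e+01,  1.37823191e+01,  2.87369036e-01,  7.64999933e+01,
       -6.93033818e-04,  8.99993754e+01]), 'qd': array([-0.00714577,  0.01999716, -0.00564141, -0.02740527, -0.01714961,
       -0.06905461]), 'effort': array([ 8.73394856e-05, -3.72075176e+01,  2.52642542e+01,  8.22221045e-04,
        6.30127673e-06, -4.54189859e-06]), 'eef_pos': array([0.19463533, 0.46058014, 0.23133898]), 'ee_rot': array([1.79994943e+02, 6.93088939e-04, 1.57092742e+02]), 'contact_force': array([ 0.72235784, -0.5609468 ,  0.57995684]), 'moment': array([-0.0194543 ,  0.01049502, -0.04463208]), 'grip_force': 0.0, 'finger_gap': 0.085273343335761}
```

View pics/top0.png

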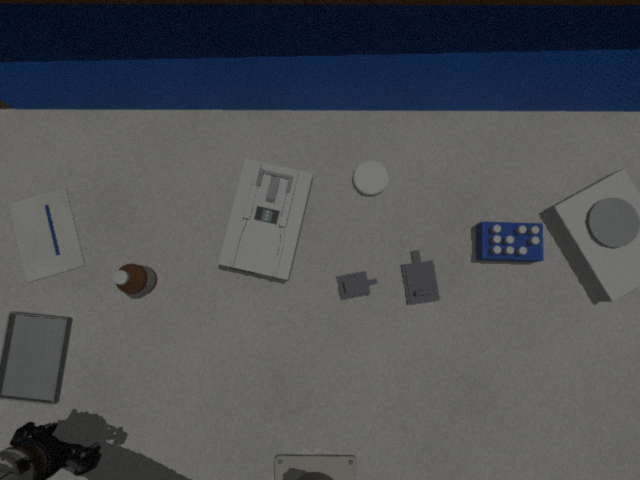

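View pics/scene0.png

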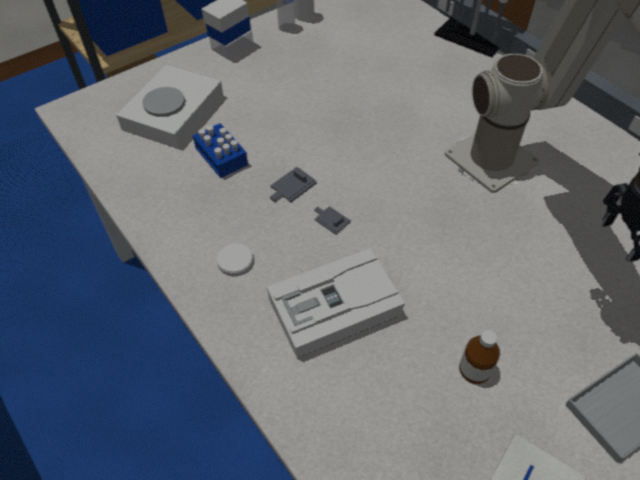

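The top view shows the large cover at (420,282) with its tab up at (416,256), the small look-alike at (353,285), and the reader at (267,218) with its open end towards (255,272). Next I fit silhouettes to get more exact poses.

```bash
cat > fit.py <<'E'
from h import *
from scipy.optimize import minimize
def box(x0,x1,y0,y1,z0,z1): return np.array([[x,y,z] for x in(x0,x1) for y in(y0,y1) for z in(z0,z1)])
COVER=[box(-.05,.05,-.04,.04,0,.009),box(-.031,-.019,-.02,.02,0,.03),box(.05,.08,-.009,.009,.004,.009)]
READER=[box(-.155,.11,-.085,.085,0,.060)]
def proj(c,P):
    m=imaging.camera_model(c);T=np.array(m["extrinsics"]);K=np.array(m["intrinsics"])
    q=(P-T[:3,3])@T[:3,:3]*[1,-1,-1];q=q@K.T;return q[:,:2]/q[:,2:]
def sil(c,B,p,z0=0,s=8):
    im=np.zeros((480*s//2,640*s//2),np.uint8)
    R=np.array([[np.cos(p[2]),-np.sin(p[2]),0],[np.sin(p[2]),np.cos(p[2]),0],[0,0,1]])
    for b in B:
        uv=proj(c,b@R.T+[p[0],p[1],z0])
        cv2.fillConvexPoly(im,cv2.convexHull(np.round((uv+.5)*s/2).astype(np.int32)),255)
    return cv2.resize(im,(640,480),interpolation=cv2.INTER_AREA)/255.
def fit(B,masks,p0,z0=0):
    f=lambda q:sum(np.abs(sil(c,B,[q[0],q[1],q[2]*10],z0)-m).sum() for c,m in masks.items())
    x0=np.r_[p0[:2],p0[2]/10]
    r=minimize(f,x0,method="Nelder-Mead",options=dict(initial_simplex=x0+np.vstack([np.zeros(3),np.eye(3)*.012])))
    return np.r_[r.x[:2],r.x[2]*10],r.fun,sum(m.sum() for m in masks.values())
def mask(t,c,xyz):
    uv=proj(c,np.array([xyz]))[0]
    ms=[r["pixels"] for r in imaging.trace(t,c)]
    ms=[m for m in ms if np.linalg.norm(np.argwhere(m).mean(0)[::-1]-uv)<25]
    return ms[0].astype(float) if ms else None
E
python3 - <<'E'
from fit import *
for n,B,p in(("cover",COVER,[.507,-.257,.13]),("reader",READER,[.68,.116,-.2])):
    M={c:mask(n,c,[p[0],p[1],.03 if n=="reader" else 0]) for c in("top","scene")}
    M={c:m for c,m in M.items() if m is not None}
    for sub in [M]+[{c:M[c]} for c in M]:
        r=fit(B,sub,p);print(n,list(sub),np.round(r[0],4),np.degrees(r[0][2]),r[1:])
a=cv2.imread("pics/top0.png")
cv2.imwrite("pics/c.png",np.hstack([cv2.resize(a[145:295,210:325],None,fx=3.4,fy=3.4,interpolation=2),cv2.resize(a[240:315,390:450],None,fx=6,fy=6.8,interpolation=2)]))
E
```

```text
cover ['top'] [ 0.5059 -0.2539  0.1451] 8.311597538140248 (np.float64(49.63529411764706), np.float64(1484.0))
cover ['top'] [ 0.5059 -0.2539  0.1451] 8.311597538140248 (np.float64(49.63529411764706), np.float64(1484.0))
reader ['top', 'scene'] [ 0.6782  0.1172 -0.2186] -12.526730310889887 (np.float64(600.5019607843137), np.float64(16936.0))
reader ['top'] [ 0.6776  0.1191 -0.2157] -12.358259355874296 (np.float64(162.13333333333333), np.float64(7938.0))
reader ['scene'] [ 0.6773  0.1138 -0.2258] -12.939077414388274 (np.float64(219.94901960784313), np.float64(8998.0))
```

View pics/c.png

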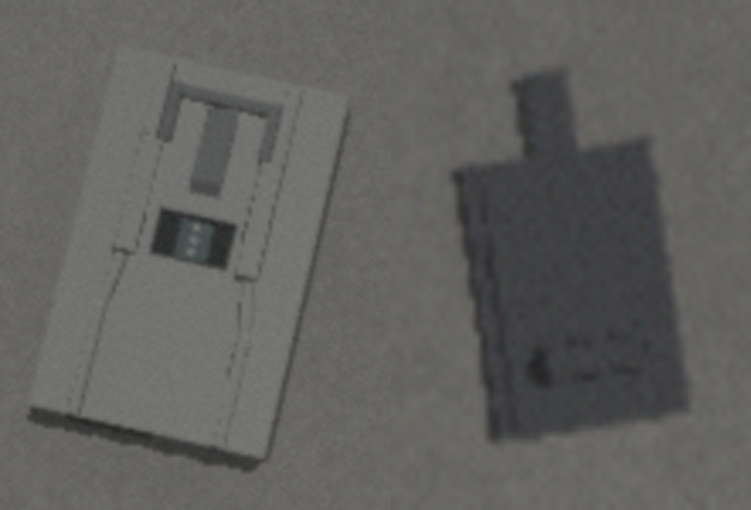

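The crop shows the open end of the reader at the bottom, with the ledge and yoke at the top. The large cover's tab points forward and its rib is at the rear. Moving over the rib at roughly (0.481, -0.258).

Call:
{"op": "send_rows", "data": {
  "rows": [
    [[1,0.0143,-0.036,-0.006,0,0,-0.0513],[1,0.0143,-0.036,-0.006,0,0,-0.0513],[1,0.0143,-0.036,-0.006,0,0,-0.0513],[1,0.0143,-0.036,-0.006,0,0,-0.0513],[1,0.0143,-0.036,-0.006,0,0,-0.0513]]
  ]
}}

```text
time_s: 1.4
eef_pos: [0.2664, 0.2792, 0.2012]
ee_rot: [180.0, 0.0, 142.3]
contact_force: [0.8, 0.3, -0.5]
finger_gap: 0.0856
grip_force: 0.0
```

Call:
{"op": "send_rows", "data": {
  "rows": [
    [[1,0.0143,-0.036,-0.006,0,0,-0.0513],[1,0.0143,-0.036,-0.006,0,0,-0.0513],[1,0.0143,-0.036,-0.006,0,0,-0.0513],[1,0.0143,-0.036,-0.006,0,0,-0.0513],[1,0.0143,-0.036,-0.006,0,0,-0.0513]]
  ]
}}

```text
time_s: 1.9
eef_pos: [0.3381, 0.0991, 0.1714]
ee_rot: [179.9, 0.0, 127.6]
contact_force: [1.2, 0.3, 1.1]
finger_gap: 0.0855
grip_force: 0.0
```

Call:
{"op": "send_rows", "data": {
  "rows": [
    [[1,0.0143,-0.036,-0.006,0,0,-0.0513],[1,0.0143,-0.036,-0.006,0,0,-0.0513],[1,0.0143,-0.036,-0.006,0,0,-0.0513],[1,0.0143,-0.036,-0.006,0,0,-0.0513],[1,0.0143,-0.036,-0.006,0,0,-0.0513]]
  ]
}}

```text
time_s: 2.4
eef_pos: [0.4096, -0.0811, 0.1413]
ee_rot: [180.0, 0.0, 112.9]
contact_force: [0.7, 0.7, 0.7]
finger_gap: 0.0854
grip_force: 0.0
```

Call:
{"op": "send_rows", "data": {
  "rows": [
    [[1,0.0143,-0.036,-0.006,0,0,-0.0513],[1,0.0143,-0.036,-0.006,0,0,-0.0513],[1,0.0143,-0.036,-0.006,0,0,-0.0513],[1,0.0143,-0.036,-0.006,0,0,-0.0513],[1,0.0143,-0.036,-0.006,0,0,-0.0513]]
  ]
}}

```text
time_s: 2.9
eef_pos: [0.4811, -0.2611, 0.111]
ee_rot: [180.0, 0.0, 98.2]
contact_force: [0.2, 0.6, 1.1]
finger_gap: 0.0856
grip_force: 0.0
```

Call:
{"op": "send_rows", "data": {
  "rows": [
    [[0.6,0,0,0,0,0,0],[0.6,0,0,0,0,0,0]]
  ]
}}

```text
time_s: 3.1
eef_pos: [0.4802, -0.2599, 0.1106]
ee_rot: [-179.9, -0.1, 98.2]
contact_force: [0.7, 0.4, 0.5]
finger_gap: 0.0587
grip_force: 0.0
```

```bash
python3 - <<'E'
from h import *
s=telemetry.get_state();print(s)
a=imaging.snapshot("scene");b=imaging.snapshot("top")
cv2.imwrite("pics/g.png",np.hstack([cv2.resize(a[100:260,200:360],(400,400),interpolation=2),cv2.resize(b[220:340,360:480],(400,400),interpolation=2)]))
E
```

```text
{'time_s': 3.1, 'joint_positions': array([-2.84306606e+01,  2.36150839e+01, -4.47091021e+00,  6.20028757e+01,
        1.53598665e-02,  5.33311161e+01]), 'qd': array([ 1.48333543, -1.79476156, -1.80598879,  0.42376636,  0.02151027,
       -0.05561711]), 'effort': array([-7.22746756e-01, -4.25934613e+01,  2.37125874e+01, -2.13463618e-01,
       -5.54743689e-02,  9.47880289e-04]), 'eef_pos': array([ 0.48023959, -0.25990428,  0.11057851]), 'ee_rot': array([-1.79937890e+02, -6.53922476e-02,  9.82381759e+01]), 'contact_force': array([0.6923241 , 0.36081499, 0.46260737]), 'moment': array([0.06241729, 0.01532734, 0.02898926]), 'grip_force': 0.0, 'finger_gap': 0.05874832790149978}
```

View pics/g.png

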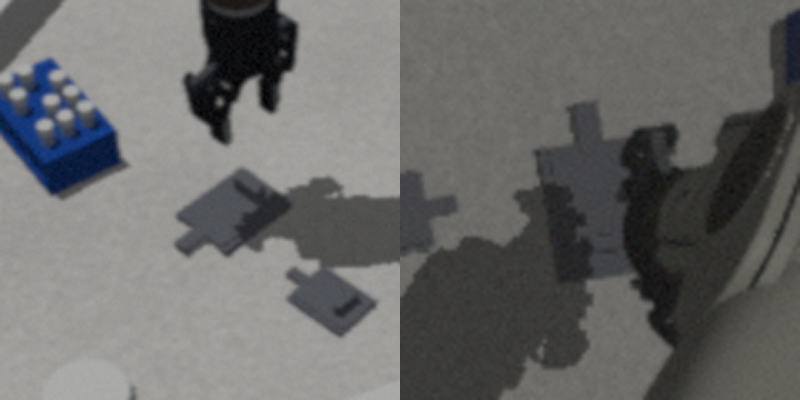

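The picture shows the fingers straddling the rib, with the cover, the tab and the look-alike clear of them. Descending.

Call:
{"op": "send_rows", "data": {
  "rows": [
    [[0.5,0,0,-0.022,0,0,0],[0.5,0,0,-0.022,0,0,0],[0.5,0,0,-0.022,0,0,0],[0.5,0,0,-0.018,0,0,0],[0.5,0,0,-0.009,0,0,0]]
  ]
}}

```text
time_s: 3.7
eef_pos: [0.4795, -0.2576, 0.0173]
ee_rot: [-179.9, -0.1, 98.4]
contact_force: [-0.9, 0.4, -0.4]
finger_gap: 0.0425
grip_force: 0.0
```

Call:
{"op": "send_rows", "data": {
  "rows": [
    [[0.3,0,0,-0.003,0,0,0],[0.1,0,0,0,0,0,0],[0,0,0,0,0,0,0],[0,0,0,0,0,0,0]]
  ],
  "newtons": 40
}}

```text
time_s: 4.1
eef_pos: [0.481, -0.2596, 0.016]
ee_rot: [179.9, 0.0, 98.3]
contact_force: [-0.3, -0.6, -0.4]
finger_gap: 0.0107
grip_force: 41.5
```

Call:
{"op": "send_rows", "data": {
  "rows": [
    [[0,0,0,0.01,0,0,0],[0,0,0,0.025,0,0,0],[0,0,0,0.035,0,0,0],[0,0,0,0.035,0,0,0],[0,0.0065,0.0406,0,0,0,-0.0363]]
  ],
  "newtons": 60
}}

```text
time_s: 4.6
eef_pos: [0.4911, -0.2241, 0.127]
ee_rot: [179.4, 0.5, 95.8]
contact_force: [1.8, 0.4, -1.9]
finger_gap: 0.0105
grip_force: 61.3
```

Call:
{"op": "send_rows", "data": {
  "rows": [
    [[0,0.0065,0.0406,0,0,0,-0.0363],[0,0.0065,0.0406,0,0,0,-0.0363],[0,0.0065,0.0406,0,0,0,-0.0363],[0,0.0065,0.0406,0,0,0,-0.0363],[0,0.0065,0.0406,0,0,0,-0.0363]]
  ]
}}

```text
time_s: 5.1
eef_pos: [0.5198, -0.0143, 0.1214]
ee_rot: [179.9, -0.0, 85.7]
contact_force: [0.4, -0.9, -2.0]
finger_gap: 0.0104
grip_force: 61.3
```

Call:
{"op": "send_rows", "data": {
  "rows": [
    [[0,0.0065,0.0406,0,0,0,-0.0363],[0,0.0065,0.0406,0,0,0,-0.0363],[0,0.0065,0.0406,0,0,0,-0.0363],[0,0.0065,0.0406,0,0,0,-0.0363],[0,0,0,0,0,0,0]]
  ]
}}

```text
time_s: 5.6
eef_pos: [0.5465, 0.1517, 0.1213]
ee_rot: [179.9, -0.2, 77.9]
contact_force: [-0.3, -0.9, -1.4]
finger_gap: 0.0105
grip_force: 61.3
```

```bash
python3 - <<'E'
from fit import *
s=telemetry.get_state();p=s["eef_pos"];print(p,s["ee_rot"],s["contact_force"],s["moment"],s["finger_gap"])
for c in("top","scene"):
    im=imaging.snapshot(c)
    for t in("tab_nose","cover_rib","cover","rail_floor","lip_start"):
        print(c,t,[(round(r["score"],2),np.round(w(c,r["position"]),3).tolist()) for r in imaging.tip_of(t,c)])
    cv2.imwrite("pics/l_%s.png"%c,im)
    B=[COVER[0],COVER[2]];q=[p[0]+.025*.976,p[1]-.025*.216,-.218]
    # projected expected cover outline and reader rails for comparison
    x=im.copy()
    def draw(P,pose,z,col):
        R=cv2.Rodrigues(np.array([0,0,pose[2]]))[0]
        uv=(proj(c,np.array(P)@R.T+[pose[0],pose[1],z])+.5)*4
        return np.round(uv).astype(np.int32),col
    u=(250,220) if c=="scene" else (195,140)
    big=cv2.resize(x,None,fx=4,fy=4,interpolation=2)
    for P,pose,z,col in(([[-.05,-.04,.008],[.05,-.04,.008],[.05,.04,.008],[-.05,.04,.008]],q,p[2]-.016,(0,255,0)),([[.05,-.009,.008],[.08,-.009,.008],[.08,.009,.008],[.05,.009,.008]],q,p[2]-.016,(0,255,0)),
      ([[-.155,-.048,.067],[-.075,-.048,.067],[-.035,-.0415,.067],[-.035,.0415,.067],[-.075,.048,.067],[-.155,.048,.067]],[.678,.117,-.218],0,(0,0,255))):
        uv,_=draw(P,pose,z,0);cv2.polylines(big,[uv],True,col,1)
    cv2.imwrite("pics/o_%s.png"%c,big[u[1]*4:u[1]*4+600,u[0]*4:u[0]*4+640])
E
```

```text
[0.54650772 0.15172571 0.12128644] [179.90039437  -0.18695846  77.85748946] [-0.29849314 -0.92355843 -1.37580265] [-0.05165846  0.01125985 -0.00147794] 0.010530152717843034
top tab_nose [(0.65, [0.508, -0.145, -0.006]), (0.4, [0.646, 0.13, 0.105])]
top cover_rib [(0.86, [0.546, 0.153, 0.127]), (0.76, [0.497, -0.068, 0.011])]
top cover [(0.79, [0.501, -0.094, 0.001]), (0.7, [0.574, 0.145, 0.11]), (0.63, [0.678, 0.115, 0.054])]
top rail_floor [(0.81, [0.677, 0.119, 0.06])]
top lip_start [(0.97, [0.647, 0.13, 0.065]), (0.7, [0.607, -0.471, -0.005])]
scene tab_nose [(0.71, [0.648, 0.123, 0.105]), (0.61, [0.512, -0.148, 0.004])]
scene cover_rib [(0.88, [0.5, -0.072, 0.017]), (0.81, [0.55, 0.149, 0.122])]
scene cover [(0.74, [0.498, -0.091, -0.002]), (0.58, [0.574, 0.136, 0.11]), (0.35, [0.652, 0.119, 0.062])]
scene rail_floor [(0.86, [0.676, 0.117, 0.059])]
scene lip_start [(0.91, [0.655, 0.119, 0.062]), (0.64, [0.546, 0.15, 0.126])]
```

View pics/o_scene.png

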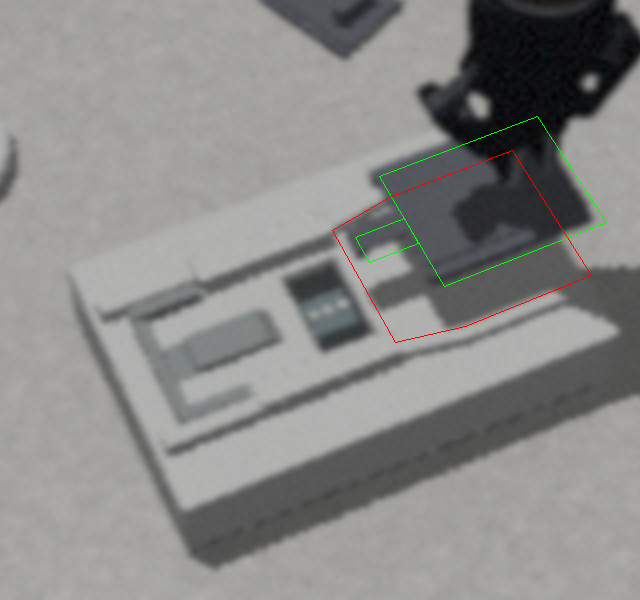

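View pics/o_top.png

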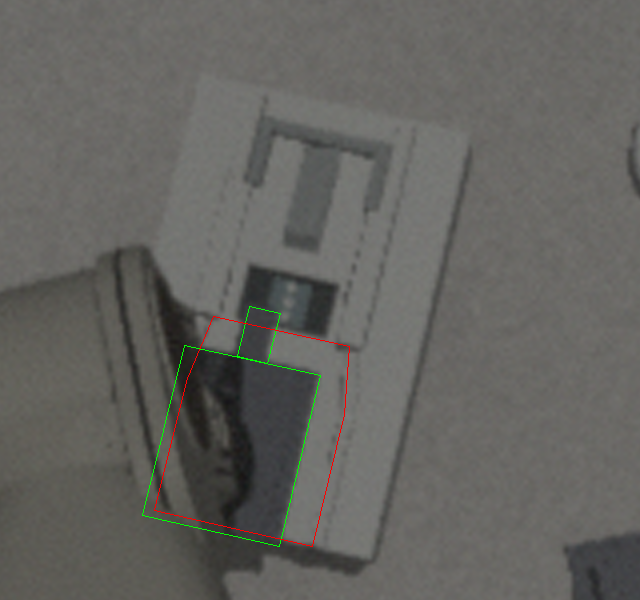

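The overlays show the cover between the guides, aligned to within a few mm in both views. It is still about 45 mm above the floor. Lowering.

Call:
{"op": "send_rows", "data": {
  "rows": [
    [[0,0,0,0,0,0,0],[0,0,0,-0.01,0,0,0],[0,0,0,-0.012,0,0,0],[0,0,0,-0.01,0,0,0],[0,0,0,0,0,0,0]]
  ]
}}

```text
time_s: 6.7
eef_pos: [0.5436, 0.1461, 0.0856]
ee_rot: [-179.7, 0.1, 77.5]
contact_force: [-0.6, -0.1, -1.9]
finger_gap: 0.0106
grip_force: 61.2
```

Call:
{"op": "send_rows", "data": {
  "rows": [
    [[0,0,0,0,0,0,0]]
  ]
}}

```text
time_s: 6.8
eef_pos: [0.5451, 0.1465, 0.0875]
ee_rot: [-179.9, 0.0, 77.5]
contact_force: [-0.5, -0.4, -2.1]
finger_gap: 0.0103
grip_force: 61.2
```

Call:
{"op": "send_rows", "data": {
  "rows": [
    [[0,0,0,-0.004,0,0,0],[0,0,0,-0.004,0,0,0],[0,0,0,-0.002,0,0,0],[0,0,0,0,0,0,0]]
  ]
}}

```text
time_s: 7.2
eef_pos: [0.5454, 0.1465, 0.078]
ee_rot: [-180.0, 0.0, 77.5]
contact_force: [0.3, -0.8, -0.9]
finger_gap: 0.0103
grip_force: 61.2
```

Call:
{"op": "send_rows", "data": {
  "rows": [
    [[0,0,0,-0.001,0,0,0],[0,0,0,0,0,0,0]]
  ]
}}

```text
time_s: 7.4
eef_pos: [0.5457, 0.1466, 0.0774]
ee_rot: [180.0, -0.0, 77.5]
contact_force: [-0.3, -0.5, -1.8]
finger_gap: 0.0103
grip_force: 61.2
```

Call:
{"op": "send_rows", "data": {
  "rows": [
    [[0,0,0,-0.001,0,0,0],[0,0,0,0,0,0,0]]
  ]
}}

```text
time_s: 7.6
eef_pos: [0.5456, 0.1466, 0.0763]
ee_rot: [180.0, -0.0, 77.5]
contact_force: [0.4, 0.4, -2.3]
finger_gap: 0.0103
grip_force: 61.3
```

Call:
{"op": "send_rows", "data": {
  "rows": [
    [[0,0,0,-0.0007,0,0,0],[0,0,0,0,0,0,0]]
  ]
}}

```text
time_s: 7.8
eef_pos: [0.5458, 0.1466, 0.0761]
ee_rot: [180.0, -0.0, 77.5]
contact_force: [-0.2, -0.3, 2.3]
finger_gap: 0.0104
grip_force: 61.7
```

Call:
{"op": "send_rows", "data": {
  "rows": [
    [[0,0,0,-0.0005,0,0,0],[0,0,0,0,0,0,0]]
  ]
}}

```text
time_s: 8.0
eef_pos: [0.546, 0.1467, 0.0761]
ee_rot: [179.9, -0.0, 77.5]
contact_force: [-1.6, -0.3, 4.4]
finger_gap: 0.0098
grip_force: 62.2
```

Call:
{"op": "send_rows", "data": {
  "rows": [
    [[0,0.0039,-0.00087,0.0004,0,0,0],[0,0.0039,-0.00087,0,0,0,0],[0,0.0039,-0.00087,0,0,0,0],[0,0.0039,-0.00087,0,0,0,0],[0,0,0,0,0,0,0]]
  ]
}}

```text
time_s: 8.5
eef_pos: [0.5627, 0.1431, 0.0761]
ee_rot: [179.9, -0.1, 77.5]
contact_force: [-0.7, -0.2, 4.5]
finger_gap: 0.0105
grip_force: 62.2
```

```bash
cat > rd.py <<'E'
from h import *
def rd():
    s=telemetry.get_state();p=s["eef_pos"];f=s["contact_force"]
    a=np.radians(-12.5);X=np.array([np.cos(a),np.sin(a)]);Y=np.array([-X[1],X[0]]);d=p[:2]-[.676,.118]
    print("t",s["time_s"],"rib x,y",np.round([d@X,d@Y],4),"z",round(p[2],4),"yaw",round(s["ee_rot"][2],2),"F x,y,z",np.round([f[:2]@X,f[:2]@Y,f[2]],1),"M",np.round(s["moment"],2))
rd()
E
python3 rd.py; python3 - <<'E'
from fit import *
a=imaging.snapshot("scene");cv2.imwrite("pics/s2.png",cv2.resize(a[220:370,250:420],None,fx=4,fy=4,interpolation=2))
E
```

```text
t 8.5 rib x,y [-0.116 -0.   ] z 0.0761 yaw 77.49 F x,y,z [-0.6 -0.4  4.5] M [-0.02  0.03  0.01]
```

View pics/s2.png

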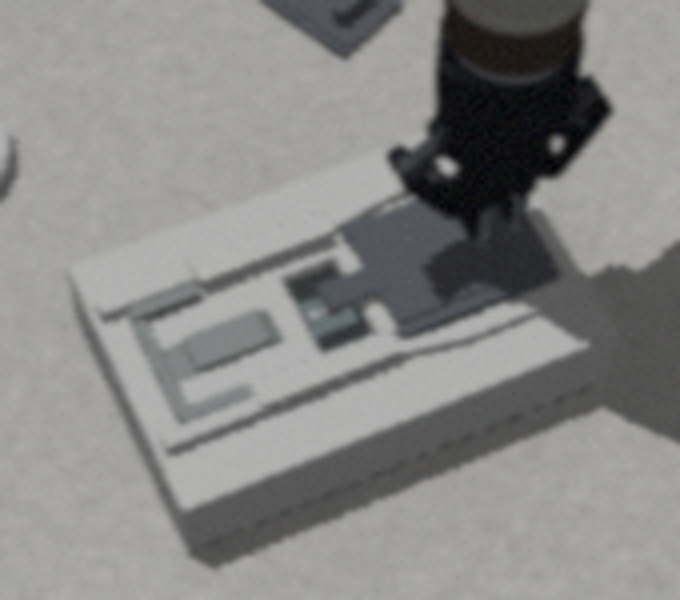

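The picture shows the cover flat on the floor with its front just short of the lips. The gap is larger on the near (+y) side, at about (400,345). I'll probe sideways to find the centre.

Call:
{"op": "send_rows", "data": {
  "rows": [
    [[0,0.0003,0.0015,0,0,0,0],[0,0,0,0,0,0,0]]
  ]
}}

```text
time_s: 8.75
eef_pos: [0.5628, 0.1442, 0.0761]
ee_rot: [179.9, 0.0, 77.5]
contact_force: [0.8, -1.0, 5.3]
finger_gap: 0.0101
grip_force: 62.2
```

```bash
python3 rd.py
```

```text
t 8.75 rib x,y [-0.1162  0.0011] z 0.0761 yaw 77.48 F x,y,z [ 0.9 -0.8  5.3] M [-0.26 -0.05 -0.06]
```

Call:
{"op": "send_rows", "data": {
  "rows": [
    [[0,0.0003,0.0015,0,0,0,0],[0,0,0,0,0,0,0]]
  ]
}}

```text
time_s: 8.95
eef_pos: [0.5629, 0.1456, 0.0761]
ee_rot: [179.9, 0.0, 77.5]
contact_force: [0.8, -0.7, 5.9]
finger_gap: 0.01
grip_force: 62.3
```

```bash
python3 rd.py
```

```text
t 8.95 rib x,y [-0.1164  0.0024] z 0.0761 yaw 77.47 F x,y,z [ 1.  -0.5  5.9] M [-0.31  0.08 -0.05]
```

Call:
{"op": "send_rows", "data": {
  "rows": [
    [[0,0.0002,0.001,0.0003,0,0,0],[0,0,0,0,0,0,0]]
  ]
}}

```text
time_s: 9.15
eef_pos: [0.5628, 0.1461, 0.0761]
ee_rot: [179.9, 0.1, 77.4]
contact_force: [0.9, -4.4, 4.0]
finger_gap: 0.0104
grip_force: 62.2
```

Call:
{"op": "send_rows", "data": {
  "rows": [
    [[0,0.0002,0.001,0,0,0,0],[0,0,0,0,0,0,0]]
  ]
}}

```text
time_s: 9.35
eef_pos: [0.5627, 0.1466, 0.0761]
ee_rot: [179.9, 0.1, 77.4]
contact_force: [0.4, -5.6, 5.5]
finger_gap: 0.0101
grip_force: 62.4
```

```bash
python3 rd.py
```

```text
t 9.35 rib x,y [-0.1168  0.0034] z 0.0761 yaw 77.4 F x,y,z [ 1.6 -5.4  5.5] M [-1.14 -0.   -0.37]
```

Call:
{"op": "send_rows", "data": {
  "rows": [
    [[0,-0.001,-0.0047,0,0,0,0],[0,0.002,-0.0004,0,0,0,0],[0,0.002,-0.0004,0,0,0,0],[0,0.002,-0.0004,0,0,0,0],[0,0,0,0,0,0,0]]
  ]
}}

```text
time_s: 9.85
eef_pos: [0.5669, 0.1428, 0.0761]
ee_rot: [-179.9, -0.1, 77.6]
contact_force: [-1.1, -0.7, 6.5]
finger_gap: 0.0105
grip_force: 62.4
```

```bash
python3 rd.py
```

```text
t 9.85 rib x,y [-0.1119  0.0006] z 0.0761 yaw 77.55 F x,y,z [-0.9 -0.9  6.5] M [-0.03  0.28 -0.06]
```

Call:
{"op": "send_rows", "data": {
  "rows": [
    [[0,0.002,-0.00045,0,0,0,0],[0,0.002,-0.00045,0,0,0,0],[0,0.002,-0.00045,0,0,0,0],[0,0,0,0,0,0,0]]
  ]
}}

```text
time_s: 10.25
eef_pos: [0.573, 0.1416, 0.0761]
ee_rot: [-180.0, -0.1, 77.6]
contact_force: [-1.3, 0.0, 7.4]
finger_gap: 0.0099
grip_force: 62.4
```

```bash
python3 rd.py
```

```text
t 10.25 rib x,y [-0.1057  0.0007] z 0.0761 yaw 77.56 F x,y,z [-1.3 -0.2  7.4] M [0.05 0.33 0.04]
```

Call:
{"op": "send_rows", "data": {
  "rows": [
    [[0,0.0025,-0.00055,0.0005,0,0,0],[0,0.0025,-0.00055,0,0,0,0],[0,0.0025,-0.00055,0,0,0,0],[0,0,0,0,0,0,0]]
  ]
}}

```text
time_s: 10.65
eef_pos: [0.5811, 0.1393, 0.0761]
ee_rot: [180.0, -0.0, 77.5]
contact_force: [-0.9, 0.9, 3.0]
finger_gap: 0.0102
grip_force: 62.0
```

```bash
python3 rd.py
```

```text
t 10.65 rib x,y [-0.0973  0.0002] z 0.0761 yaw 77.51 F x,y,z [-1.1  0.7  3. ] M [0.07 0.12 0.06]
```

Call:
{"op": "send_rows", "data": {
  "rows": [
    [[0,0.0025,-0.00055,0,0,0,0],[0,0.0025,-0.00055,0,0,0,0],[0,0.0025,-0.00055,0,0,0,0],[0,0.0025,-0.00055,0,0,0,0],[0,0,0,0,0,0,0]]
  ]
}}

```text
time_s: 11.15
eef_pos: [0.5913, 0.1367, 0.0761]
ee_rot: [180.0, 0.0, 77.5]
contact_force: [-0.4, -1.0, 2.9]
finger_gap: 0.0104
grip_force: 61.8
```

```bash
python3 rd.py
```

```text
t 11.15 rib x,y [-0.0867 -0.    ] z 0.0761 yaw 77.49 F x,y,z [-0.2 -1.1  2.9] M [-0.03 -0.1  -0.  ]
```

Call:
{"op": "send_rows", "data": {
  "rows": [
    [[0,0.0025,-0.00055,0,0,0,0],[0,0.0025,-0.00055,0,0,0,0],[0,0.0025,-0.00055,0,0,0,0],[0,0,0,0,0,0,0]]
  ]
}}

```text
time_s: 11.55
eef_pos: [0.5977, 0.1355, 0.0763]
ee_rot: [-179.9, 0.0, 77.5]
contact_force: [-4.5, 1.6, 4.6]
finger_gap: 0.0101
grip_force: 62.0
```

Call:
{"op": "send_rows", "data": {
  "rows": [
    [[0,0.0025,-0.00055,0,0,0,0],[0,0.0025,-0.00055,0,0,0,0],[0,0.0025,-0.00055,0,0,0,0],[0,0,0,0,0,0,0]]
  ]
}}

```text
time_s: 11.95
eef_pos: [0.6069, 0.1336, 0.0765]
ee_rot: [179.9, -0.0, 77.5]
contact_force: [-0.8, -0.1, 2.3]
finger_gap: 0.0102
grip_force: 62.0
```

Call:
{"op": "send_rows", "data": {
  "rows": [
    [[0,0.0025,-0.00055,0,0,0,0],[0,0.0025,-0.00055,0,0,0,0],[0,0,0,0,0,0,0]]
  ]
}}

```text
time_s: 12.25
eef_pos: [0.6117, 0.1324, 0.0766]
ee_rot: [179.9, -0.0, 77.5]
contact_force: [-0.5, 0.4, 2.8]
finger_gap: 0.0104
grip_force: 62.1
```

```bash
python3 rd.py
```

```text
t 12.25 rib x,y [-0.0659  0.0002] z 0.0766 yaw 77.49 F x,y,z [-0.6  0.3  2.8] M [-0.06 -0.26 -0.01]
```

Call:
{"op": "send_rows", "data": {
  "rows": [
    [[0,0.0024,-0.00053,0,0,0,0],[0,0.0024,-0.00053,0,0,0,0],[0,0.0024,-0.00053,0,0,0,0],[0,0.0024,-0.00053,0,0,0,0],[0,0,0,0,0,0,0]]
  ]
}}

```text
time_s: 12.75
eef_pos: [0.6211, 0.1304, 0.0766]
ee_rot: [179.9, -0.0, 77.5]
contact_force: [-0.4, 0.6, 4.1]
finger_gap: 0.0101
grip_force: 62.2
```

Call:
{"op": "send_rows", "data": {
  "rows": [
    [[0,0.002,-0.00044,0,0,0,0],[0,0.002,-0.00044,0,0,0,0],[0,0.002,-0.00044,0,0,0,0],[0,0,0,0,0,0,0]]
  ]
}}

```text
time_s: 13.15
eef_pos: [0.6268, 0.1291, 0.0766]
ee_rot: [180.0, -0.0, 77.5]
contact_force: [-1.3, 0.3, 5.1]
finger_gap: 0.0102
grip_force: 62.3
```

Call:
{"op": "send_rows", "data": {
  "rows": [
    [[0,0.001,-0.00022,0,0,0,0],[0,0.001,-0.00022,0,0,0,0],[0,0.001,-0.00022,0,0,0,0],[0,0.001,-0.00022,0,0,0,0],[0,0,0,0,0,0,0]]
  ]
}}

```text
time_s: 13.65
eef_pos: [0.6306, 0.1283, 0.0765]
ee_rot: [180.0, -0.0, 77.5]
contact_force: [-1.3, 2.0, 5.1]
finger_gap: 0.0104
grip_force: 62.3
```

```bash
python3 rd.py
```

```text
t 13.65 rib x,y [-0.0466  0.0002] z 0.0765 yaw 77.51 F x,y,z [-1.7  1.6  5.1] M [ 0.03 -0.07 -0.01]
```

Call:
{"op": "send_rows", "data": {
  "rows": [
    [[0,0.001,-0.00022,0,0,0,0],[0,0.001,-0.00022,0,0,0,0],[0,0.001,-0.00022,0,0,0,0],[0,0.001,-0.00022,0,0,0,0],[0,0,0,0,0,0,0]]
  ]
}}

```text
time_s: 14.15
eef_pos: [0.6345, 0.1274, 0.0765]
ee_rot: [180.0, -0.0, 77.5]
contact_force: [-1.3, 1.1, 5.8]
finger_gap: 0.0102
grip_force: 62.3
```

Call:
{"op": "send_rows", "data": {
  "rows": [
    [[0,0.001,-0.00022,0,0,0,0],[0,0.001,-0.00022,0,0,0,0],[0,0.001,-0.00022,0,0,0,0],[0,0,0,0,0,0,0]]
  ]
}}

```text
time_s: 14.55
eef_pos: [0.6376, 0.1267, 0.0766]
ee_rot: [180.0, -0.0, 77.5]
contact_force: [-1.1, -0.1, 5.7]
finger_gap: 0.0103
grip_force: 62.3
```

Call:
{"op": "send_rows", "data": {
  "rows": [
    [[0,0.001,-0.00022,0,0,0,0],[0,0.001,-0.00022,0,0,0,0],[0,0.001,-0.00022,0,0,0,0],[0,0,0,0,0,0,0]]
  ]
}}

```text
time_s: 14.95
eef_pos: [0.6406, 0.1261, 0.0765]
ee_rot: [180.0, -0.0, 77.5]
contact_force: [-1.2, -0.2, 5.3]
finger_gap: 0.0102
grip_force: 62.3
```

```bash
python3 rd.py
```

```text
t 14.95 rib x,y [-0.0364  0.0002] z 0.0765 yaw 77.51 F x,y,z [-1.2 -0.5  5.3] M [-0.06 -0.06  0.02]
```

Call:
{"op": "send_rows", "data": {
  "rows": [
    [[0,0.001,-0.00022,0,0,0,0],[0,0.001,-0.00022,0,0,0,0],[0,0.001,-0.00022,0,0,0,0],[0,0,0,0,0,0,0]]
  ]
}}

```text
time_s: 15.35
eef_pos: [0.6436, 0.1254, 0.0766]
ee_rot: [180.0, -0.0, 77.5]
contact_force: [-1.9, 0.6, 5.6]
finger_gap: 0.0105
grip_force: 62.3
```

Call:
{"op": "send_rows", "data": {
  "rows": [
    [[0,0.001,-0.00022,0,0,0,0],[0,0.001,-0.00022,0,0,0,0],[0,0,0,0,0,0,0]]
  ]
}}

```text
time_s: 15.65
eef_pos: [0.6456, 0.125, 0.0766]
ee_rot: [180.0, -0.0, 77.5]
contact_force: [-1.5, -0.1, 5.7]
finger_gap: 0.0102
grip_force: 62.3
```

Call:
{"op": "send_rows", "data": {
  "rows": [
    [[0,0.001,-0.00022,0,0,0,0],[0,0.001,-0.00022,0,0,0,0],[0,0,0,0,0,0,0]]
  ]
}}

```text
time_s: 15.95
eef_pos: [0.6487, 0.1242, 0.0763]
ee_rot: [179.8, 0.0, 77.5]
contact_force: [3.1, 0.8, -1.8]
finger_gap: 0.0104
grip_force: 61.3
```

```bash
python3 rd.py
```

```text
t 15.95 rib x,y [-0.028   0.0002] z 0.0763 yaw 77.49 F x,y,z [ 2.8  1.4 -1.8] M [-0.18 -0.63 -0.01]
```

The force reversed and z dropped, so the tab has clicked down. Now a gentle push to confirm the stops.

Call:
{"op": "send_rows", "data": {
  "rows": [
    [[0,0.001,-0.00022,0,0,0,0],[0,0.001,-0.00022,0,0,0,0],[0,0,0,0,0,0,0]]
  ]
}}

```text
time_s: 16.25
eef_pos: [0.6489, 0.1241, 0.0761]
ee_rot: [-179.9, 0.0, 77.5]
contact_force: [-0.5, 0.7, 2.9]
finger_gap: 0.0103
grip_force: 62.0
```

Call:
{"op": "send_rows", "data": {
  "rows": [
    [[0,0.001,-0.00022,0,0,0,0],[0,0.001,-0.00022,0,0,0,0],[0,0,0,0,0,0,0]]
  ]
}}

```text
time_s: 16.55
eef_pos: [0.6511, 0.1236, 0.0761]
ee_rot: [-180.0, 0.0, 77.5]
contact_force: [-0.9, 1.2, 3.6]
finger_gap: 0.0104
grip_force: 62.0
```

```bash
python3 rd.py
```

```text
t 16.55 rib x,y [-0.0255  0.0001] z 0.0761 yaw 77.51 F x,y,z [-1.2  0.9  3.6] M [ 0.04  0.3  -0.06]
```

Call:
{"op": "send_rows", "data": {
  "rows": [
    [[0,0.001,-0.00022,0,0,0,0],[0,0.001,-0.00022,0,0,0,0],[0,0,0,0,0,0,0]]
  ]
}}

```text
time_s: 16.85
eef_pos: [0.6514, 0.1237, 0.0761]
ee_rot: [-179.8, 0.0, 77.5]
contact_force: [-6.3, 1.5, 6.6]
finger_gap: 0.01
grip_force: 62.4
```

Call:
{"op": "send_rows", "data": {
  "rows": [
    [[0,0.001,-0.00022,0,0,0,0],[0,0,0,0,0,0,0]]
  ]
}}

```text
time_s: 17.05
eef_pos: [0.6514, 0.1237, 0.0761]
ee_rot: [-179.7, 0.0, 77.5]
contact_force: [-8.4, 1.6, 6.7]
finger_gap: 0.0104
grip_force: 62.6
```

```bash
python3 rd.py
```

```text
t 17.05 rib x,y [-0.0253  0.0002] z 0.0761 yaw 77.55 F x,y,z [-8.5 -0.3  6.7] M [ 0.36  1.74 -0.05]
```

Call:
{"op": "send_rows", "data": {
  "rows": [
    [[0,-0.0025,0.00055,0.0008,0,0,0],[0,0,0,0,0,0,0],[0.4,0,0,0,0,0,0],[0.4,0,0,0,0,0,0],[0.4,0,0,0,0,0,0]]
  ]
}}

```text
time_s: 17.55
eef_pos: [0.6522, 0.1234, 0.077]
ee_rot: [180.0, 0.0, 77.5]
contact_force: [-0.6, -0.6, 0.4]
finger_gap: 0.0342
grip_force: 0.0
```

Call:
{"op": "send_rows", "data": {
  "rows": [
    [[0.4,0,0,0.005,0,0,0],[0.4,0,0,0.02,0,0,0],[0.4,0,0,0.04,0,0,0],[0.4,-0.02,0,0.04,0,0,0],[0.4,-0.045,0,0.01,0,0,0]]
  ]
}}

```text
time_s: 18.05
eef_pos: [0.5919, 0.1241, 0.1977]
ee_rot: [179.3, -0.3, 77.4]
contact_force: [0.2, 0.5, 1.0]
finger_gap: 0.0343
grip_force: 0.0
```

Call:
{"op": "send_rows", "data": {
  "rows": [
    [[0.4,-0.045,0,0,0,0,0],[0.4,-0.045,0,0,0,0,0],[0.4,-0.045,0,0,0,0,0],[0.4,-0.045,0,0,0,0,0],[0.4,0,0,0,0,0,0]]
  ]
}}

```text
time_s: 18.55
eef_pos: [0.3999, 0.1224, 0.1915]
ee_rot: [-179.7, 0.2, 77.6]
contact_force: [-0.9, 0.0, 0.1]
finger_gap: 0.0341
grip_force: 0.0
```

```bash
python3 - <<'E'
from h import *
a=imaging.snapshot("scene");b=imaging.snapshot("top")
for t in("tab_nose","cover_rib"):print(t,[(round(r["score"],2),np.round(w("scene",r["position"]),3).tolist()) for r in imaging.tip_of(t,"scene")])
cv2.imwrite("pics/e.png",np.hstack([cv2.resize(a[230:370,255:415],(400,400*140//160),interpolation=2),cv2.resize(b[150:290,190:350],(400,350),interpolation=2)]))
E
```

```text
tab_nose [(0.65, [0.75, 0.102, 0.061]), (0.41, [0.511, -0.143, 0.001])]
cover_rib [(0.77, [0.652, 0.125, 0.08]), (0.6, [0.498, -0.071, 0.013])]
```

View pics/e.png

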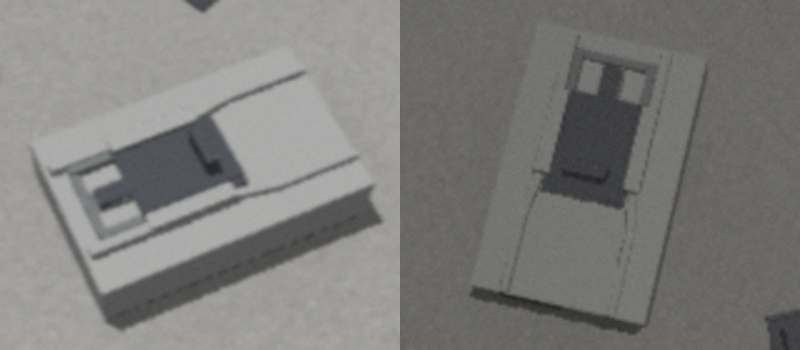

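The cover sits under the lips against the yoke's stops, with its tab at about (110,193) in the left view lying past the ledge. The nose is at floor height, roughly z 0.061. Handing in.

```bash
python3 -c "
from workcell import job
print(job.job_done())"
```

```text
the job is handed in; nothing more can be done
None
```

The larger cover is on the reader, slid under the lips until the tab clicked down behind the ledge and then released; I handed it in at about 18.6 s, and the hand-in reported no verdict. The highest push I read was about 8.5 N, against the stops.

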